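# Clear the filter box, draw out the dust filter and show it over the light panel

### The arm

A 6-joint arm with a two-finger parallel gripper is mounted at the origin on the work surface. World frame = base frame: x ahead of the robot, y to its left, z up, the work surface at z = 0. Lengths are in m, angles in rad, forces in N, time in s.
With the tool pointing down it reaches from about 0.375 to 0.9 m from the base axis. Payload 3.1 kg.
Tool frame: the origin (TCP) lies between the finger pads; the fingertips stand 19 mm ahead of it and the grasp point (between the pads) is the TCP; z points along the fingers, y is the direction in which the jaws open and shut (so a half turn about z gives the same grasp; the last joint's range is limited). The gripper opens to 85 mm and grips with 20 to 120 N. Pads are 22 mm wide; open, the fingers measure 114 mm over their backs; the gripper's body (76 mm by 85 mm) begins 54 mm behind the grasp point. The pads swing forward as they close: fully open they stand 13 mm farther back than shut.
Start: joints at [-0.178, 0.527, 1.433, -0, 1.181, -0.178], TCP at [0.625, 0, 0.25] pointing down, gripper open.
Joint ranges: [-3.08, 3.08], [-0.75, 2.2], [0.22, 2.44], [-1.43, 4.57], [0, 2.65], [-2.85, 2.85]. Speed limits (rad/s): [2.79, 2.79, 3.14, 3.14, 3.14, 3.14].

### API

Orientations are given as a unit quaternion [x, y, z, w].
In Python, from station import manip, optics, job gives the robot as it stands.
- The arm moves only by the shell command python3 -m inch 'ROWS' [OPENING] [FORCE]. ROWS is JSON, one flat list of numbers, 4 for each row, row after row: the shift along the world's x, y, z in cm, then the turn about the world's z in rad. A call has 1 to 20 rows; each row shifts and turns the commanded pose from where the row before left it; what a row does not reach is not made up. A row lasts 1/8 s, in which the tool goes at most 62.5 mm and 10.7 degrees, less where a joint would pass 70% of its speed; a pose out of reach is approached as far as the arm can. A call with a gripper value outside its range is refused whole. OPENING is the opening in per cent of the stroke, from 0 (shut) to 100 (fully open), set as the call begins (- or left out, the last holds). The fingers move at their own pace and stop on an object; FORCE is the grip in N (left out, the last holds). Time passes only in rows, so rows that do not move let the fingers close. It gives the time, the measured TCP pose, the force and the opening at its end, in the units of the state.
- manip.sense(): the state, without advancing time (a new reading comes with each control period).
- optics.snapshot(name): name is "scene" or "side" or "wrist"; returns (picture, depth): 420x560x3 uint8, red, green, blue; 420x560 float32, m along the optical axis (not along the pixel's ray), 0 where there is no reading.
- optics.camera_model(name): a dict with "mtx" (3x3 intrinsics, pixels), "camera_from_world" (4x4, takes a point from world to camera coordinates); the wrist camera has in their place "tool_from_camera" (4x4, takes a point from camera to tool coordinates, whose origin is the TCP and whose axes are the flange's). Camera axes: x right, y up, looking along -z (the intrinsics and any distortion apply to the point x, -y, -z); pixel columns grow to the right and rows downward; lengths in m; the calibration is good to about 2 mm. A picture is of the moment at which its call begins: read the wrist's pose just before it. camera_model takes no time and is no camera call.
- job.sign_off(): hands the job in, once; it reports no verdict.
The state is a dict: "t": time; "q": joint angles; "qd": joint speeds; "tau": joint torques, N m; "tcp_pos": TCP position; "tool_rot": TCP orientation; "force": force on the tool from outside, world axes, zero at the start; "ft_torque": the same for the moment, N m; "finger_gap": opening from 0.0 (shut) to 1.0 (fully open).
Only numpy, scipy, OpenCV 4.12 (cv2) and the standard library are available. Lean on these libraries where they do the work, as an engineer would, in place of code of your own. Each camera call takes 0.05 s, during which the arm holds its last target.

### The job

Two bench dogs (plain round metal pins, one short, one long) were left standing on the cover flap of the dust-filter box: put each one down into the empty hole of the wooden row that holds dogs of its own length. Then lift the cover flap by its tab until it stands open, draw the filter cassette straight up out of the box, and finish while still holding it, upright and motionless, centred about a hand's breadth above the flat white light panel. Leave the cover open, and leave the other things on the bench where they are.

Things in the scene. Friction and masses are not known exactly. Their poses are not given: they have to be found in the camera images.
- short_dog_mid (a point): centre (half-way up) of the short bench dog: plain aluminium cylinder, diameter 20 mm, length 60 mm, both ends chamfered 2 mm, standing upright (its z is its axis) on the closed cover of the filter box at the start, loose, about 50 g
- long_dog_mid (a point): centre (half-way up) of the long bench dog: same, but 85 mm long, about 70 g; the two stand at least 70 mm apart, centre to centre
- short_row_hole (a point): centre of the mouth of the only empty hole in the row for SHORT dogs: a fixed light-wood block 150 x 45 x 22 mm lying on the bench; frame x runs along the block, y across it, z up. The hole is 24 mm wide and 15 mm deep (mouth 22 mm above the bench, floor 7 mm), 25 mm from the block's -x end; two 60 mm dogs are fixed in the block 55 and 105 mm from the hole's centre towards +x and stand 45 mm out of it
- long_row_hole (a point): the same for the row of LONG dogs: an equal block with an equal hole; its two fixed dogs are 85 mm long and stand 70 mm out of the block. The two blocks lie side by side, roughly along world x, and either may be the left one
- filter_box: fixed grey dust-filter box, 150 x 150 mm and 96 mm high to the rim, open on top under the cover, walls 5 mm, black pipe stub 30 mm long on its +y side; origin at the centre of its underside, x roughly away from the robot (hinge side), z up. In it, two pairs of guides hold the cassette at the middle; between the guides (over 80 mm along x) the box is free for fingers on both sides of the cassette
- cover_hinge (a point): middle of the cover's hinge line, on the box's far (+x) rim, 75 mm from the box's centre and 96 mm above the bench; the hinge axis is this frame's y
- cover (a joint): cover angle in rad: 0 closed, grows as the tab end swings up and away from the robot, 1.57 upright, 1.75 stop. A stiff hinge: it stays where it is left; lifting it at the tab takes about 3 N. The cover is a flat grey plate 152 x 154 x 8 mm, its top 104 mm above the bench when closed
- cover_grip (a point): centre of the round end of the black tab upright on the cover near its -x edge (moves with the cover; frame turns with it): 14 mm thick along y, 26 mm across in x, this point 27 mm above the cover's top and 13 mm below the tab's top; 130 mm from the hinge line along the cover. Pinched across its 14 mm (along the hinge axis), the tab can turn between the fingers, so the gripper may stay upright while it follows the arc
- cassette_mid (a point): centre of the filter cassette: upright flat black frame with white pleats, 100 mm along its x, 12 mm thick along its y, 78 mm high along z, about 120 g, standing loose in the middle of the box on the 5 mm floor; its top edge is 13 mm below the box's rim; 2 mm play each way along y and 4 mm along x in the guides; seized across its 12 mm at the middle of the top edge
- cassette: the same filter cassette, origin at the middle of its lower edge, 39 mm below its centre
- short_dog: the short dog, origin at the centre of its foot
- long_dog: the long dog, origin at the centre of its foot
- panel_top (a point): centre of the top of the light panel: fixed flat square white panel 100 x 100 mm, 12 mm high, lying on the bench
- light_panel: the light panel, origin at the centre of its underside
- offcut: bystander: loose plywood block 75 x 45 x 22 mm; origin under its centre
- tape_roll: bystander: cardboard ring, 76 mm across, 24 mm high; origin under its centre
- driver: bystander: screwdriver lying down
- screw_jar: bystander: clear jar with steel cap, 64 mm across, 85 mm high
- try_square: bystander: try square lying down, stock 100 mm, blade 140 mm
- spanner: bystander: steel spanner lying down
- calculator: bystander: grey pocket calculator 75 x 120 x 12 mm
Things that resemble listed ones, but are neither listed nor needed, are in the scene too. What is shaped like the short_dog but green or orange is not meant.

How it is judged:
By the outcome, as a careful person would: the job done as asked, in the order asked, and still so for the second after the job is handed in, while the arm keeps its last pose, push and grip.
It also fails if it takes over 72 s, if anything falls off the work surface, if the arm or the gripper's body presses on something with over 40 N, if the wrist force passes 120 N, or if a joint passes its speed limit or range.

## Working session

There is one attempt and no reset: what is moved stays moved. The work goes in short steps, Python scripts to look and compute and a shell command to move; the robot and the scene stay as the last step left them, time stands still between calls to the robot, and variables do not carry over. Pictures are saved under pics/ and viewed, and the job is handed in when it is done.

```bash
ls; mkdir -p pics; python3 - <<'E'
from station import manip, optics, job
import cv2,numpy as np
s=manip.sense();print(s)
for n in ["scene","side","wrist"]:
    p,d=optics.snapshot(n); cv2.imwrite(f"pics/{n}0.png",cv2.cvtColor(p,cv2.COLOR_RGB2BGR)); np.save(f"pics/{n}0.npy",d)
    print(n,optics.camera_model(n))
E
```

```text
pics
{'t': 0.0, 'q': array([-1.78502284e-01,  5.28419820e-01,  1.43391287e+00,  1.68563767e-05,
        1.18139751e+00, -1.78540697e-01]), 'qd': array([ 0.00026087,  0.00044191,  0.00032981, -0.00020326,  0.00091676,
        0.00105229]), 'tau': array([ 2.50220628e-04, -4.42344439e+01, -1.78024775e+01, -2.06930472e-04,
        8.36740597e-03,  2.24214921e-05]), 'tcp_pos': array([6.24321550e-01, 1.54844749e-04, 2.49358690e-01]), 'tool_rot': array([ 7.07095065e-01,  7.07117690e-01, -6.03122935e-04, -8.82368854e-04]), 'force': array([ 0.70880811,  0.44593991, -0.34957624]), 'ft_torque': array([-0.07137989,  0.00608687,  0.02685437]), 'finger_gap': 1.0003564870338235}
scene {'mtx': array([[425.21799382,   0.        , 280.08398968],
       [  0.        , 425.21799382, 212.0397388 ],
       [  0.        ,   0.        ,   1.        ]]), 'camera_from_world': array([[ 0.50420244,  0.86355887,  0.00678027, -0.29025231],
       [-0.70021629,  0.40421181,  0.58848107,  0.34077303],
       [ 0.50544738, -0.30146125,  0.80848257, -1.59587962],
       [ 0.        ,  0.        ,  0.        ,  1.    
[... 274 characters left out ...]
9761, -0.48489824,  0.87370959, -0.12493282],
       [-0.08609455,  0.86949432,  0.4863819 , -1.13283611],
       [ 0.        ,  0.        ,  0.        ,  1.        ]])}
wrist {'mtx': array([[378.42908422,   0.        , 282.58371926],
       [  0.        , 378.42908422, 212.82954682],
       [  0.        ,   0.        ,   1.        ]]), 'tool_from_camera': array([[ 3.62372069e-04,  9.63559306e-01,  2.67494548e-01,
         6.71869717e-02],
       [ 9.99999757e-01, -5.08294208e-04,  4.76270016e-04,
         1.06981855e-03],
       [ 5.94880335e-04,  2.67494311e-01, -9.63559256e-01,
        -1.22639033e-01],
       [ 0.00000000e+00,  0.00000000e+00,  0.00000000e+00,
         1.00000000e+00]])}
```

View pics/scene0.png

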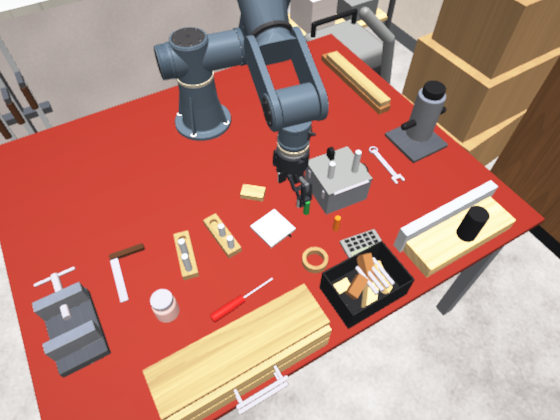

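View pics/side0.png

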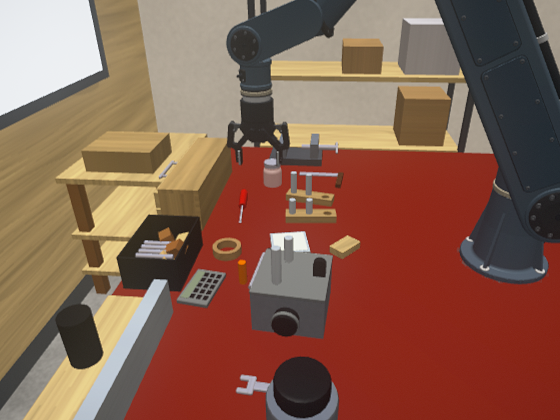

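View pics/wrist0.png

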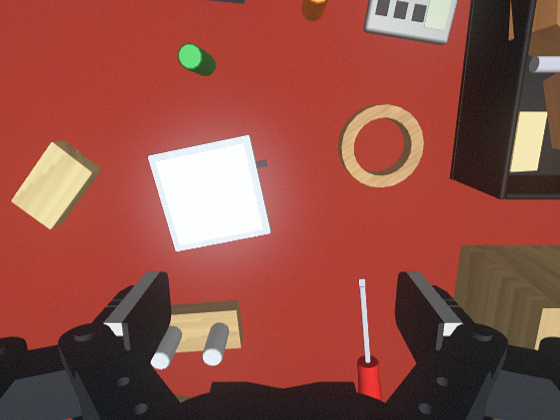

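```bash
cat > h.py <<'E'
from station import manip, optics, job
import cv2,numpy as np
from scipy.spatial.transform import Rotation as R
def cam(n,s=None):
    m=optics.camera_model(n)
    if n=="wrist":
        s=s or manip.sense(); T=np.eye(4);T[:3,:3]=R.from_quat(s["tool_rot"]).as_matrix();T[:3,3]=s["tcp_pos"]
        W=T@m["tool_from_camera"]
    else: W=np.linalg.inv(m["camera_from_world"])
    return m["mtx"],W
def snap(n,tag):
    s=manip.sense(); K,W=cam(n,s)
    p,d=optics.snapshot(n); cv2.imwrite(f"pics/{tag}.png",cv2.cvtColor(p,cv2.COLOR_RGB2BGR)); np.savez(f"pics/{tag}.npz",d=d,K=K,W=W,p=p)
    return p,d,K,W
def load(tag):
    z=np.load(f"pics/{tag}.npz"); return z["p"],z["d"],z["K"],z["W"]
def ray(K,W,u,v):
    c=np.array([(u-K[0,2])/K[0,0],-(v-K[1,2])/K[1,1],-1]); return W[:3,3],W[:3,:3]@c
def onz(K,W,u,v,z):
    o,r=ray(K,W,u,v); return o+r*(z-o[2])/r[2]
def bydepth(K,W,d,u,v):
    o,r=ray(K,W,u,v); return o+r*d[int(v),int(u)]
def cloud(K,W,d):
    v,u=np.mgrid[:d.shape[0],:d.shape[1]]
    c=np.stack([(u-K[0,2])/K[0,0],-(v-K[1,2])/K[1,1],-np.ones_like(d)],-1)*d[...,None]
    P=c@W[:3,:3].T+W[:3,3]; P[d==0]=np.nan; return P
def proj(K,W,P):
    c=(np.asarray(P)-W[:3,3])@W[:3,:3]; return K[0,0]*c[...,0]/-c[...,2]+K[0,2], K[1,1]*-c[...,1]/-c[...,2]+K[1,2]
def crop(tag,x0,y0,x1,y1,k,out):
    im=cv2.imread(f"pics/{tag}.png")[y0:y1,x0:x1]; cv2.imwrite(f"pics/{out}.png",cv2.resize(im,None,fx=k,fy=k,interpolation=cv2.INTER_CUBIC))
E
python3 - <<'E'
from h import *
for n in ["scene","side","wrist"]:
    K,W=cam(n); p=cv2.cvtColor(cv2.imread(f"pics/{n}0.png"),cv2.COLOR_BGR2RGB)
    np.savez(f"pics/{n}0.npz",d=np.load(f"pics/{n}0.npy"),K=K,W=W,p=p)
crop("scene0",290,130,390,220,8,"s_box"); crop("scene0",160,200,260,280,8,"s_row"); crop("side0",230,210,350,350,4,"d_box"); crop("side0",270,160,350,230,8,"d_row")
P=cloud(*[load("side0")[i] for i in (2,3,1)])
for u,v in [(290,265),(320,258),(276,248),(289,238),(250,270)]: print(u,v,P[v,u].round(4))
E
```

```text
290 265 [0.5303 0.2166 0.1019]
320 258 [0.4664 0.2411 0.1415]
276 248 [0.552  0.2768 0.1855]
289 238 [0.5333 0.2035 0.1623]
250 270 [ 0.6411  0.1053 -0.0021]
```

View pics/s_box.png

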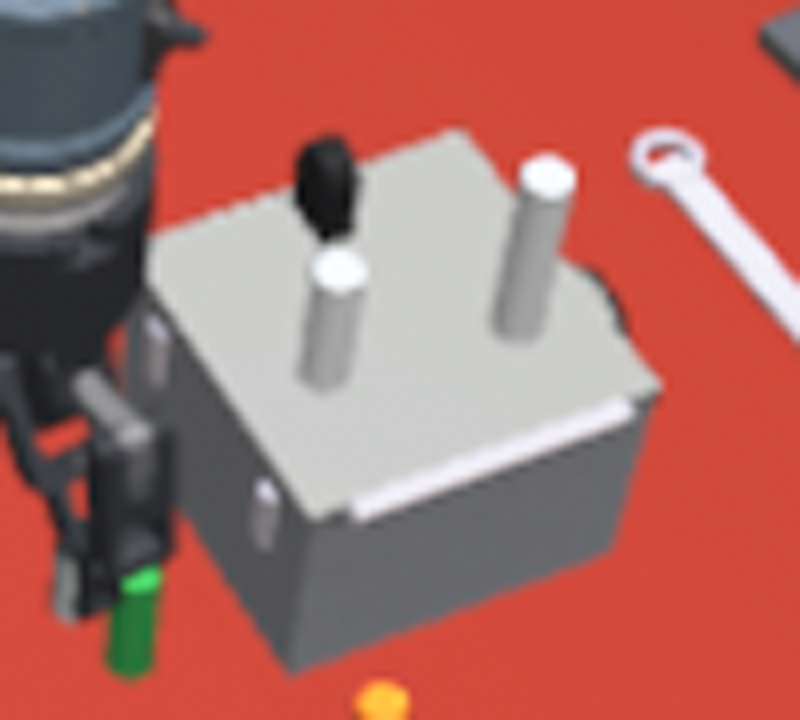

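View pics/s_row.png

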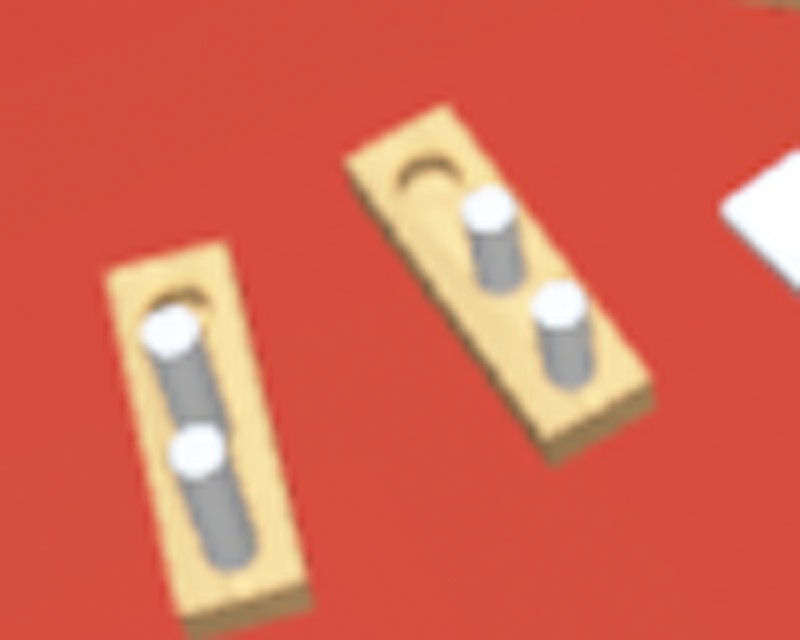

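View pics/d_box.png

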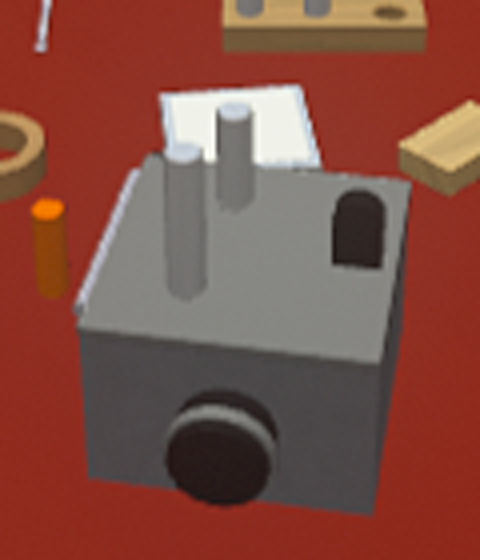

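View pics/d_row.png

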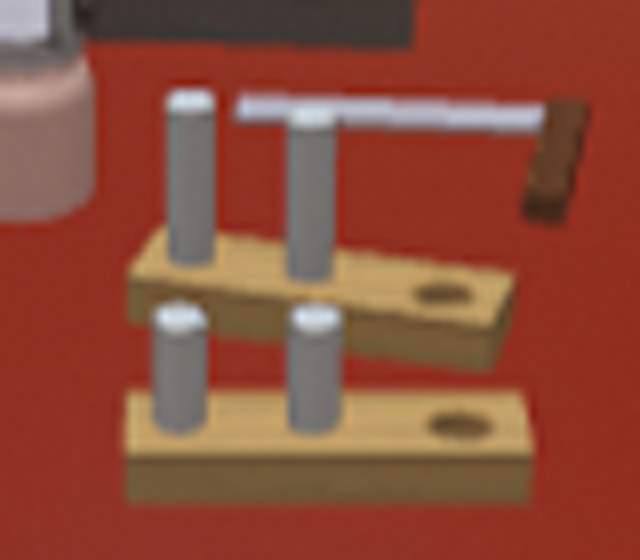

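```bash
python3 - <<'E'
from h import *
_,_,Ks,Ws=load("scene0");_,_,Kd,Wd=load("side0")
S=lambda u,v,o,k,z:onz(Ks,Ws,u/k+o[0]-.5+.5/k,v/k+o[1]-.5+.5/k,z).round(4)[:2]
D=lambda u,v,o,k,z:onz(Kd,Wd,u/k+o[0]-.5+.5/k,v/k+o[1]-.5+.5/k,z).round(4)[:2]
b=(290,130);r=(160,200);db=(230,210);dr=(270,160)
print("short",S(340,268,b,8,.164),D(235,110,db,4,.164))
print("long",S(548,177,b,8,.189),D(185,153,db,4,.189))
c=[S(*p,b,8,.104) for p in [(148,240),(460,130),(660,387),(318,517)]];print("cover",c,np.mean(c,0),[np.linalg.norm(c[i]-c[i-1]) for i in range(4)])
c=[D(*p,db,4,.104) for p in [(152,155),(410,183),(380,362),(80,328)]];print("coverD",c,np.mean(c,0),[np.linalg.norm(c[i]-c[i-1]) for i in range(4)])
print("tab",S(328,185,b,8,.131),D(358,215,db,4,.131))
for nm,q in [("short",[(345,158),(447,105),(652,380),(547,440)]),("long",[(107,268),(226,242),(303,583),(182,613)])]:
    c=[S(*p,r,8,.022) for p in q];print(nm,c,[np.linalg.norm(c[i]-c[i-1]) for i in range(4)])
    m0=(c[0]+c[1])/2;m1=(c[2]+c[3])/2;e=(m1-m0)/np.linalg.norm(m1-m0);print("hole",m0+e*.025,np.mean(c,0)-e*.05, e)
for nm,q in [("short",[(127,390),(525,392),(533,455),(127,457)]),("long",[(165,232),(517,273),(495,325),(130,272)])]:
    c=[D(*p,dr,8,.022) for p in q];print(nm,"D",c)
print("holes D",D(460,425,dr,8,.022),D(443,295,dr,8,.022))
print("short fixed S",S(490,208,r,8,.067),S(560,305,r,8,.067),"D",D(180,318,dr,8,.067),D(315,318,dr,8,.067))
print("long fixed S",S(172,330,r,8,.092),S(198,450,r,8,.092),"D",D(190,102,dr,8,.092),D(312,118,dr,8,.092))
E
```

```text
short [0.534  0.2005] [0.5347 0.2028]
long [0.5525 0.2769] [0.5516 0.2815]
cover [array([0.4413, 0.18  ]), array([0.4532, 0.3224]), array([0.6033, 0.3086]), array([0.5906, 0.1596])] [0.5221  0.24265] [np.float64(0.15068725891726875), np.float64(0.14289636104533945), np.float64(0.15073304216395284), np.float64(0.14954026213699104)]
coverD [array([0.5861, 0.1608]), array([0.4403, 0.1762]), array([0.4542, 0.326 ]), array([0.6017, 0.3134])] [0.520575 0.2441  ] [np.float64(0.15339530631671885), np.float64(0.14661105006103728), np.float64(0.15044351099332934), np.float64(0.1480371912730041)]
tab [0.4722 0.2414] [0.4678 0.2454]
short [array([ 0.428, -0.189]), array([ 0.4247, -0.1444]), array([ 0.5754, -0.1325]), array([ 0.5789, -0.177 ])] [np.float64(0.15137638521248944), np.float64(0.04472191856349635), np.float64(0.15116911060133945), np.float64(0.04463742824133127)]
hole [ 0.45127187 -0.16472509] [ 0.45190625 -0.16467482] [0.9968749  0.07899639]
long [array([ 0.4296, -0.2868]), array([ 0.441 , -0.2436]), array([ 0.5882, -0.277 ]), array([ 0.5778, -0.3183])] [np.float64(0.1515106926919681), np.float64(0.044678854058715516), np.float64(0.1509417106037956), np.float64(0.04258931790954158)]
hole [ 0.45971764 -0.27056461] [ 0.46031473 -0.27069579] [ 0.97670548 -0.21458424]
short D [array([ 0.5787, -0.1762]), array([ 0.4287, -0.1867]), array([ 0.4259, -0.1393]), array([ 0.5738, -0.1259])]
long D [array([ 0.5759, -0.3112]), array([ 0.4316, -0.2853]), array([ 0.4402, -0.2399]), array([ 0.5869, -0.274 ])]
holes D [ 0.4528 -0.1594] [ 0.4609 -0.2638]
short fixed S [ 0.5068 -0.16  ] [ 0.5571 -0.1566] D [ 0.5564 -0.1511] [ 0.5072 -0.155 ]
long fixed S [ 0.5147 -0.2823] [ 0.5636 -0.2931] D [ 0.5636 -0.2868] [ 0.5147 -0.2753]
```

```bash
python3 -m inch '[-1.4,2.7,0.9,0.174, -1.4,2.7,0.9,0.174, -1.4,2.7,0.9,0.174, -1.4,2.7,0.9,0.174, -1.4,2.7,0.9,0.174, -1.4,2.7,0.9,0.174, -1.4,2.7,0.9,0.174, -1.4,2.7,0.9,0.174, -1.4,2.4,0.9,0.179, 0,0,0,0, 0,0,0,0]' 50 40
python3 - <<'E'
from h import *
snap("wrist","w1"); s=manip.sense(); print(s["tcp_pos"],s["q"])
E
```

```text
t: 1.52
tcp_pos: [0.499, 0.2396, 0.3309]
tool_rot: [0.001, 1.0, -0.0, -0.0]
force: [0.1, 1.3, 1.0]
finger_gap: 0.503
[0.49917776 0.2393286  0.33081296] [ 2.45427548e-01  3.44309102e-01  1.51017899e+00 -4.83758762e-04
  1.28787747e+00 -1.32348731e+00]
```

View pics/w1.png

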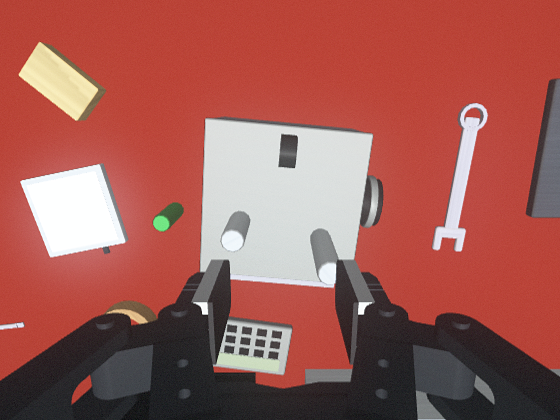

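```bash
python3 - <<'E'
from h import *
crop("w1",190,110,390,300,4,"w1c")
E
```

```text
(no output)
```

View pics/w1c.png

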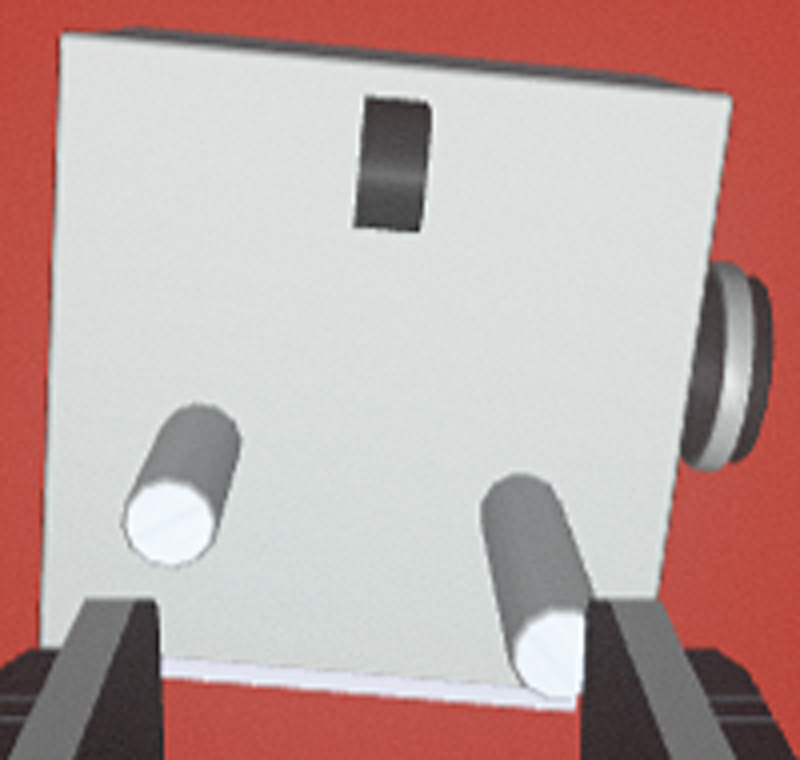

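```bash
python3 - <<'E'
from h import *
p,d,K,W=load("w1")
f=lambda u,v,z:onz(K,W,u/4+190-.4,v/4+110-.4,z).round(4)[:2]
print("short",f(170,522,.164),"long",f(560,652,.189),"base long",f(523,505,.104),"base short",f(203,440,.104))
c=[f(63,33,.104),f(732,98,.104)];print("near edge",c,np.mean(c,0),np.linalg.norm(c[1]-c[0]),-np.arctan2(-(c[1]-c[0])[0]*-1,(c[1]-c[0])[1]))
print("tab top edges",f(362,165,.14),f(428,165,.14),"tab mid",f(395,165,.144), f(365,98,.131),f(418,230,.131),f(430,100,.131),f(355,226,.131))
P=cloud(K,W,d)
for u,v in [(232,240),(325,273),(288,152),(260,200),(100,50)]: print(u,v,P[v,u].round(4))
# panel
for u,v in [(22,182),(101,166),(126,242),(52,257)]: print("panel",onz(K,W,u,v,.012).round(4))
E
```

```text
short [0.5354 0.1981] long [0.5527 0.2747] base long [0.5524 0.2758] base short [0.5358 0.1983]
near edge [array([0.4407, 0.1698]), array([0.4551, 0.3206])] [0.4479 0.2452] 0.15148597294799276 -0.09520205056083365
tab top edges [0.4662 0.237 ] [0.4663 0.2506] tab mid [0.4658 0.2437] [0.4533 0.2376] [0.481  0.2489] [0.4537 0.2512] [0.4802 0.2354]
232 240 [0.5359 0.1978 0.1625]
325 273 [0.5536 0.2714 0.1875]
288 152 [0.4668 0.2435 0.1431]
260 200 [0.5166 0.2175 0.1035]
100 50 [ 3.699e-01  3.600e-02 -2.000e-04]
panel [ 0.5164 -0.0698  0.012 ]
panel [0.4975 0.0263 0.012 ]
panel [0.5919 0.0451 0.012 ]
panel [ 0.6117 -0.0498  0.012 ]
```

```bash
python3 -m inch '[1.8,-2,-1,0, 1.8,-2.1,-2,0, 0,0,-5,0, 0,0,-5,0, 0,0,-3.5,0, 0,0,-1.6,0, 0,0,0,0, 0,0,0,0]' 50 40
python3 -m inch '[0,0,0,0, 0,0,0,0, 0,0,0,0, 0,0,0,0]' 0 40
python3 - <<'E'
from h import *
s=manip.sense(); print(s["tcp_pos"]); snap("wrist","w2"); snap("side","d2"); crop("d2",180,170,380,320,4,"d2c")
E
```

```text
t: 2.58
tcp_pos: [0.5363, 0.199, 0.1516]
tool_rot: [0.0, 1.0, 0.0, 0.001]
force: [0.7, 1.2, 0.8]
finger_gap: 0.503
t: 3.08
tcp_pos: [0.536, 0.1993, 0.1518]
tool_rot: [-0.0, 1.0, 0.0, 0.002]
force: [0.4, -0.8, 7.2]
finger_gap: 0.218
[0.5359511  0.1992677  0.15178525]
```

View pics/d2c.png

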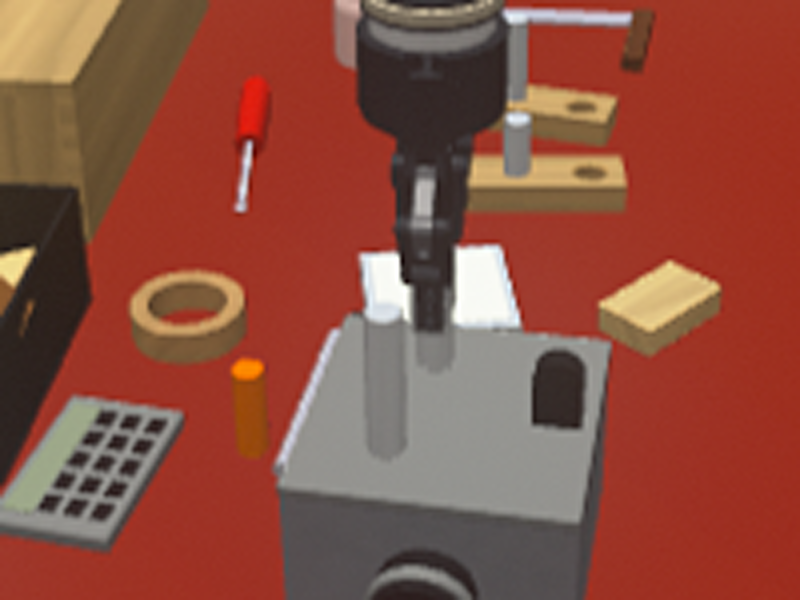

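View pics/w2.png

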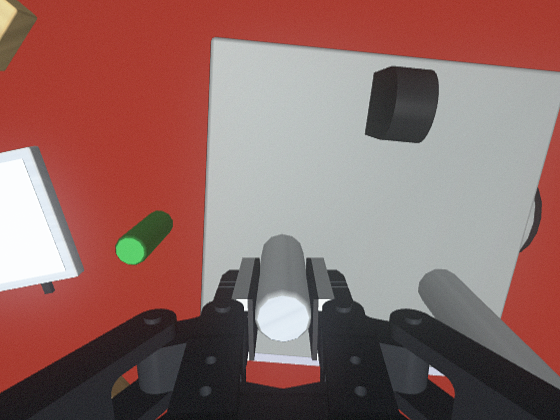

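```bash
python3 -m inch '[0,0,3,0, 0,0,5,0, -1.2,-5.15,0,0, -1.2,-5.15,0,0, -1.2,-5.15,0,0, -1.2,-5.15,0,0, -1.2,-5.15,0,0, -1.2,-5.15,0,0, -1.2,-5.15,-2,0, 0,0,-5,0, 0,0,0,0, 0,0,0,0]'
python3 - <<'E'
from h import *
s=manip.sense(); print(s["tcp_pos"],s["tool_rot"]); snap("wrist","w3")
E
```

```text
t: 4.68
tcp_pos: [0.4514, -0.1612, 0.1612]
tool_rot: [-0.001, 1.0, -0.0, 0.0]
force: [-0.7, -0.3, -0.0]
finger_gap: 0.221
[ 0.45141695 -0.1611781   0.16115691] [-5.46228449e-04  9.99999791e-01 -1.64321424e-04  3.03940228e-04]
```

View pics/w3.png

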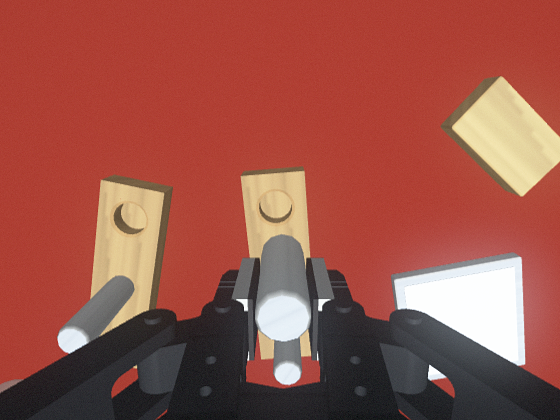

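```bash
python3 - <<'E'
from h import *
crop("w3",80,150,330,350,3,"w3c")
E
```

```text
(no output)
```

View pics/w3c.png

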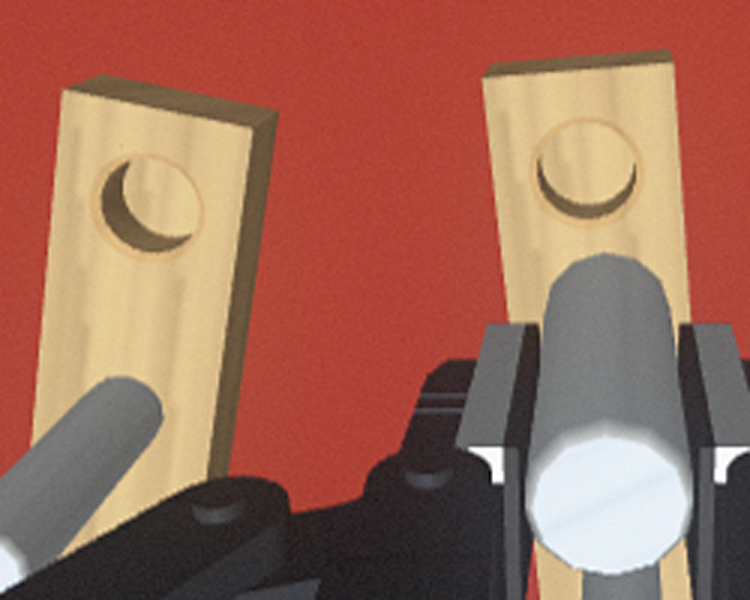

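```bash
python3 - <<'E'
from h import *
p,d,K,W=load("w3")
f=lambda u,v,z:onz(K,W,u/3+80-.33,v/3+150-.33,z).round(4)[:2]
print("short hole",f(586,171,.022),"width",f(530,171,.022),f(643,171,.022),"long",f(148,205,.022))
zt=.1612+.012
print("dog top",f(608,505,zt),f(527,503,zt),f(692,503,zt))
zf=zt-.06
print("foot tip -x extreme",f(607,253,zf+.002), f(545,300,zf),f(669,300,zf))
# ends of block
print("short end",f(483,77,.022),f(673,64,.022),"long end",f(63,90,.022),f(253,127,.022))
p,d,K,W=load("w2")
zt=.164
print("at pick: top",onz(K,W,283,317,zt),onz(K,W,256,317,zt),onz(K,W,311,317,zt), manip.sense()["tcp_pos"])
E
```

```text
short hole [ 0.4528 -0.1671] width [ 0.4528 -0.1805] [ 0.4528 -0.1536] long [ 0.4614 -0.2724]
dog top [ 0.4512 -0.1618] [ 0.451  -0.1706] [ 0.451  -0.1526]
foot tip -x extreme [ 0.4418 -0.162 ] [ 0.4504 -0.1719] [ 0.4504 -0.152 ]
short end [ 0.4302 -0.191 ] [ 0.4271 -0.1468] long end [ 0.4334 -0.2893] [ 0.4422 -0.2456]
at pick: top [0.53527285 0.19888971 0.164     ] [0.53527593 0.19004048 0.164     ] [0.53526965 0.20806751 0.164     ] [ 0.45193562 -0.16126834  0.16172793]
```

```bash
python3 -m inch '[0.1,-0.5,0,0, 0,0,-4,0, 0,0,-3,0, 0,0,-1.2,0, 0,0,0,0, 0,0,0,0]'
python3 - <<'E'
from h import *
s=manip.sense(); print(s["tcp_pos"],s["force"]); snap("wrist","w4");crop("w4",200,80,360,350,3,"w4c"); snap("side","d4");crop("d4",270,130,370,230,6,"d4c"); snap("scene","s4");crop("s4",160,180,260,280,6,"s4c")
im=np.hstack([cv2.imread("pics/d4c.png")[:,:],cv2.imread("pics/s4c.png")]);cv2.imwrite("pics/x4.png",cv2.resize(im,(800,400)))
E
```

```text
t: 5.48
tcp_pos: [0.4528, -0.1668, 0.0794]
tool_rot: [-0.0, 1.0, -0.001, 0.001]
force: [0.2, -0.5, -0.4]
finger_gap: 0.22
[ 0.45281089 -0.16684925  0.07937102] [ 0.22950067 -0.53113492 -0.44713779]
```

View pics/w4c.png

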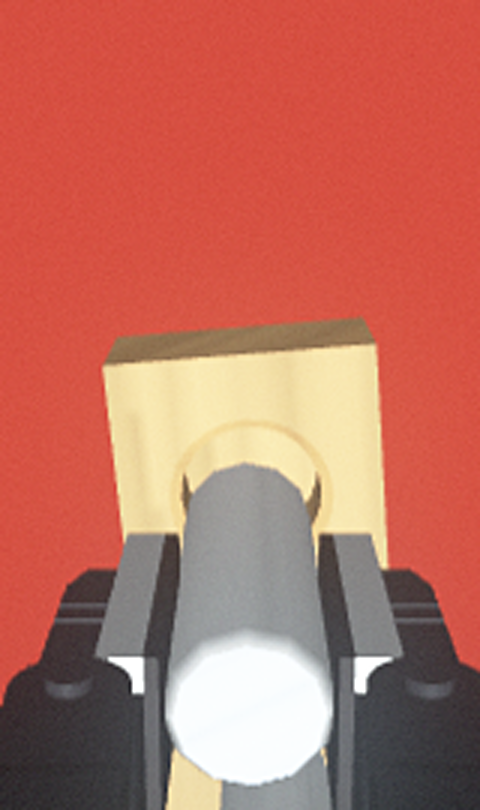

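View pics/x4.png

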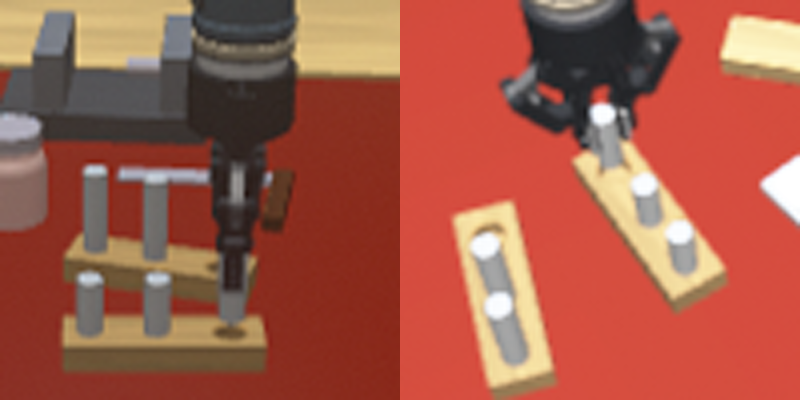

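```bash
python3 - <<'E'
from h import *
p,d,K,W=load("w4")
f=lambda u,v,z:onz(K,W,u/3+200-.33,v/3+80-.33,z).round(4)[:2]
print("ring top",f(251,420,.022),"L/R",f(174,490,.022),f(328,490,.022),"end",f(103,365,.022),f(376,343,.022))
zf=.0314
print("foot",f(247,463,zf+.001),f(185,510,zf+.002),f(313,510,zf+.002), manip.sense()["tcp_pos"])
E
```

```text
ring top [ 0.4396 -0.1671] L/R [ 0.452 -0.18 ] [ 0.4519 -0.1541] end [ 0.4303 -0.1912] [ 0.4266 -0.1468]
foot [ 0.4436 -0.1677] [ 0.4511 -0.1775] [ 0.4511 -0.1572] [ 0.45258565 -0.16682492  0.07928326]
```

```bash
python3 -m inch '[0,0,-1,0, 0,0,-0.7,0, 0,0,-0.6,0, 0,0,0,0]'
python3 - <<'E'
from h import *
s=manip.sense(); print(s["tcp_pos"],s["force"]); snap("wrist","w5");crop("w5",200,80,360,350,3,"w5c")
E
```

```text
t: 6.12
tcp_pos: [0.4518, -0.1664, 0.0549]
tool_rot: [-0.0, 1.0, 0.0, -0.0]
force: [0.2, -0.2, 0.3]
finger_gap: 0.219
[ 0.45177315 -0.16636028  0.05486039] [ 0.16540413 -0.24634952  0.32624128]
```

View pics/w5c.png

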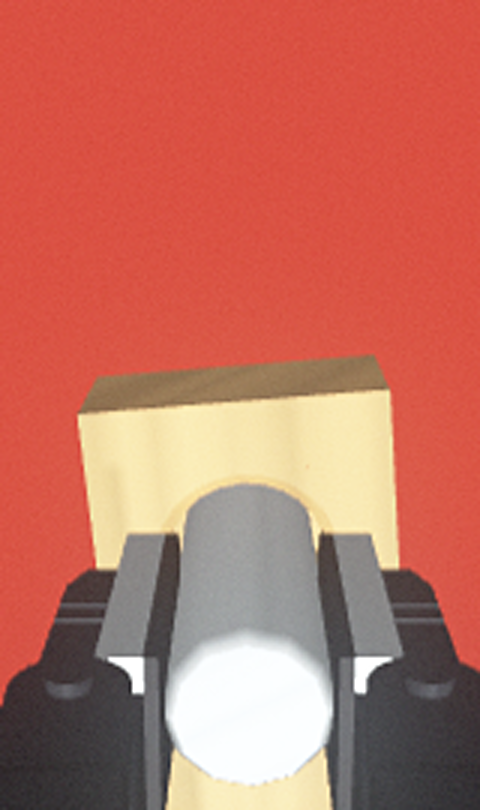

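```bash
python3 -m inch '[0,0,0,0, 0,0,0,0, 0,0,0,0, 0,0,3,0, 0,0,5,0, 0,0,6,0, 1.3,5.5,5,0, 1.3,5.5,2.5,0, 1.3,5.5,0,0, 1.3,5.5,0,0, 1.3,5.5,0,0, 1.3,5.5,0,0, 1.2,5.5,0,0, 1.05,5.7,0,0, 0,0,0,0, 0,0,0,0]' 50 40
python3 - <<'E'
from h import *
s=manip.sense(); print(s["tcp_pos"],s["force"]); snap("wrist","w6"); snap("side","d6");crop("d6",270,150,350,230,6,"d6c")
E
```

```text
t: 8.18
tcp_pos: [0.5495, 0.2658, 0.2612]
tool_rot: [-0.001, 1.0, -0.001, -0.001]
force: [-1.0, 0.0, -0.1]
finger_gap: 0.499
[0.54950917 0.26583623 0.26122352] [-1.01086984  0.00792763 -0.11829554]
```

View pics/w6.png

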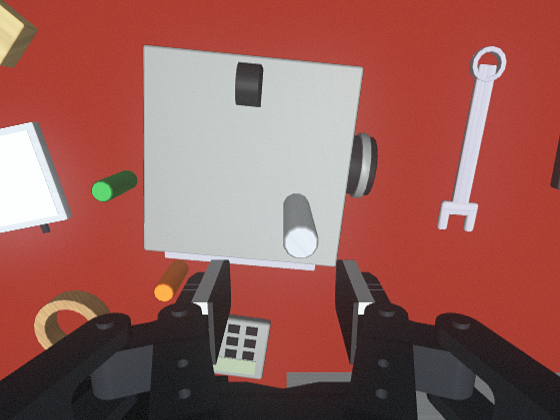

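View pics/d6c.png

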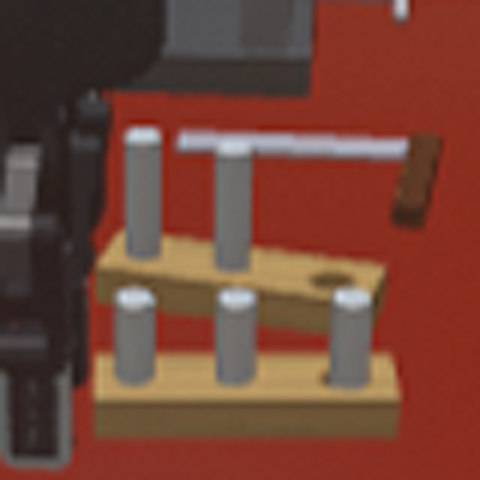

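```bash
python3 - <<'E'
from h import *
p,d,K,W=load("w6")
print(onz(K,W,300,241.5,.189), manip.sense()["tcp_pos"])
E
```

```text
[0.55295616 0.27477097 0.189     ] [0.5498334  0.264738   0.26151699]
```

```bash
python3 -m inch '[0.3,0.95,0,0, 0,0,-4,0, 0,0,-3,0, 0,0,-1.6,0, 0,0,0,0, 0,0,0,0]' 50 40
python3 -m inch '[0,0,0,0, 0,0,0,0, 0,0,0,0, 0,0,0,0]' 0 40
python3 -m inch '[0,0,3,0, 0,0,5,0]'
python3 - <<'E'
from h import *
s=manip.sense(); print(s["tcp_pos"],s["force"]); snap("wrist","w7")
E
```

```text
t: 9.02
tcp_pos: [0.5543, 0.2758, 0.1769]
tool_rot: [0.0, 1.0, 0.0, 0.001]
force: [-0.2, 0.8, 0.0]
finger_gap: 0.499
t: 9.52
tcp_pos: [0.554, 0.2758, 0.1771]
tool_rot: [-0.0, 1.0, 0.0, 0.001]
force: [0.9, -1.0, 6.6]
finger_gap: 0.221
t: 9.78
tcp_pos: [0.5516, 0.2751, 0.2542]
tool_rot: [-0.0, 1.0, -0.001, -0.003]
force: [1.8, -0.4, -0.6]
finger_gap: 0.224
[0.55157901 0.27509272 0.25416232] [ 1.7550713  -0.42715637 -0.63977683]
```

View pics/w7.png

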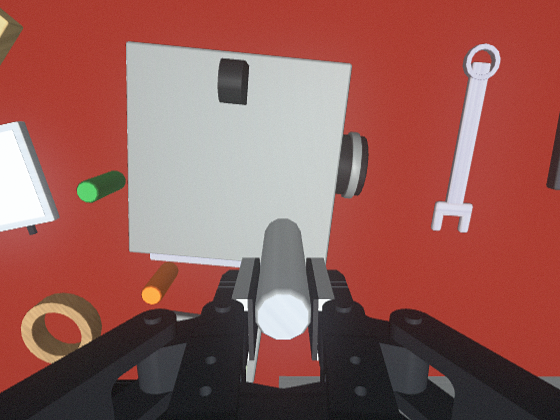

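```bash
python3 -m inch '[-0.83,-4.98,0,0, -0.83,-4.98,0,0, -0.83,-4.98,0,0, -0.83,-4.98,0,0, -0.83,-4.98,0,0, -0.83,-4.98,0,0, -0.83,-4.98,0,0, -0.83,-4.98,0,0, -0.83,-4.98,0,0, -0.83,-4.98,0,0, -0.83,-4.98,0,0, 0,0,-4,0, 0,0,-3.5,0, 0,0,0,0, 0,0,0,0]'
python3 - <<'E'
from h import *
s=manip.sense(); print(s["tcp_pos"],s["force"]); snap("wrist","w8")
crop("w8",180,80,360,350,3,"w8c")
E
```

```text
t: 11.7
tcp_pos: [0.4626, -0.2725, 0.1815]
tool_rot: [-0.0, 1.0, -0.0, 0.001]
force: [0.7, -0.0, -1.2]
finger_gap: 0.22
[ 0.46257895 -0.2725196   0.18153828] [ 0.72663723 -0.0331591  -1.18374967]
```

View pics/w8c.png

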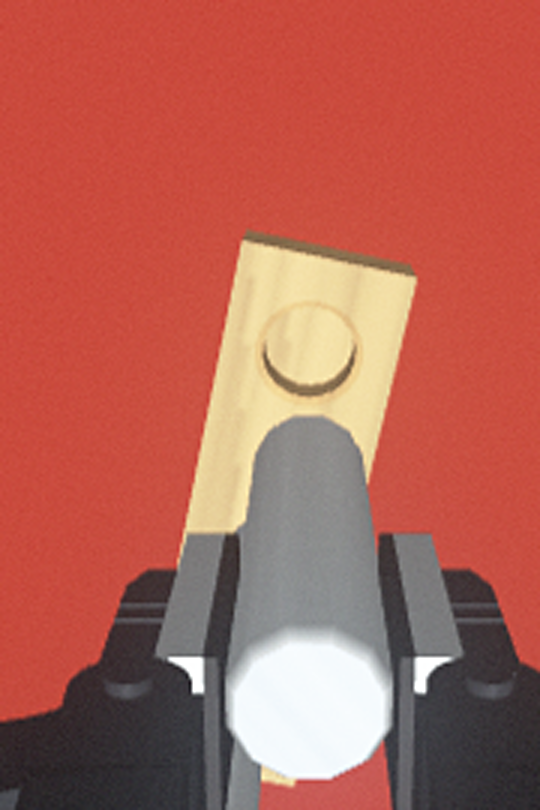

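```bash
python3 - <<'E'
from h import *
p,d,K,W=load("w8")
f=lambda u,v,z:onz(K,W,u/3+180-.33,v/3+80-.33,z).round(4)[:2]
print("hole",f(310.5,350.5,.022),"end",f(245,240,.022),f(416,277,.022))
zf=.1815-.073
print("foot",f(307,416,zf+.001),f(252,470,zf+.002),f(363,470,zf+.002), manip.sense()["tcp_pos"])
E
python3 -m inch '[-0.1,0,-4,0, 0,0,-2.5,0, 0,0,-1.2,0, 0,0,0,0, 0,0,0,0]'
python3 - <<'E'
from h import *
s=manip.sense(); print(s["tcp_pos"],s["force"]); snap("wrist","w9")
crop("w9",180,80,360,350,3,"w9c")
E
```

```text
hole [ 0.4613 -0.2727] end [ 0.4332 -0.289 ] [ 0.4424 -0.2463]
foot [ 0.453  -0.2734] [ 0.4629 -0.2833] [ 0.4628 -0.2633] [ 0.4629051  -0.27270269  0.18209066]
t: 12.38
tcp_pos: [0.4618, -0.2728, 0.1049]
tool_rot: [-0.0, 1.0, -0.001, 0.001]
force: [-0.1, -0.0, -1.5]
finger_gap: 0.217
[ 0.46179118 -0.27283193  0.10493536] [-1.00323567e-01 -9.85875756e-06 -1.53893625e+00]
```

View pics/w9c.png

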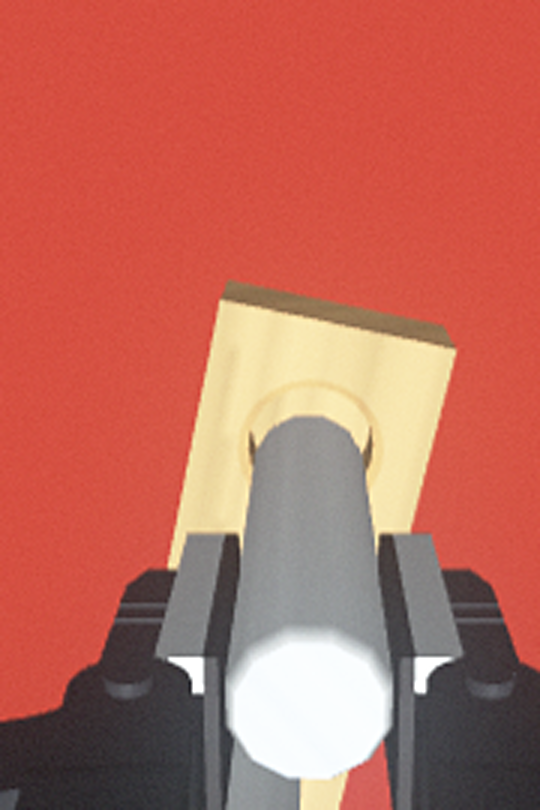

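```bash
python3 - <<'E'
from h import *
p,d,K,W=load("w9")
f=lambda u,v,z:onz(K,W,u/3+180-.33,v/3+80-.33,z).round(4)[:2]
print("ring",f(315,380,.022),f(245,445,.022),f(385,445,.022),"end",f(219,299,.022),f(456,348,.022))
zf=.1049-.073
print("foot",f(310,416,zf+.001),f(250,470,zf+.002),f(368,470,zf+.002), manip.sense()["tcp_pos"])
E
```

```text
ring [ 0.4485 -0.2723] [ 0.4612 -0.2856] [ 0.4612 -0.259 ] end [ 0.4331 -0.29  ] [ 0.4423 -0.2462]
foot [ 0.4523 -0.2732] [ 0.4621 -0.284 ] [ 0.4621 -0.2628] [ 0.46173454 -0.27283664  0.10495898]
```

```bash
python3 -m inch '[0,0.05,-1,0, 0,0,-0.8,0, 0,0,-0.6,0, 0,0,0,0]'
python3 - <<'E'
from h import *
s=manip.sense(); print(s["tcp_pos"],s["force"]); snap("wrist","w10")
crop("w10",180,80,360,350,3,"w10c")
E
```

```text
t: 12.92
tcp_pos: [0.461, -0.2717, 0.0801]
tool_rot: [-0.0, 1.0, 0.0, -0.0]
force: [-1.6, 0.7, 5.3]
finger_gap: 0.22
[ 0.46100269 -0.27172904  0.08009734] [-1.64181322  0.67417343  5.3272497 ]
```

View pics/w10c.png

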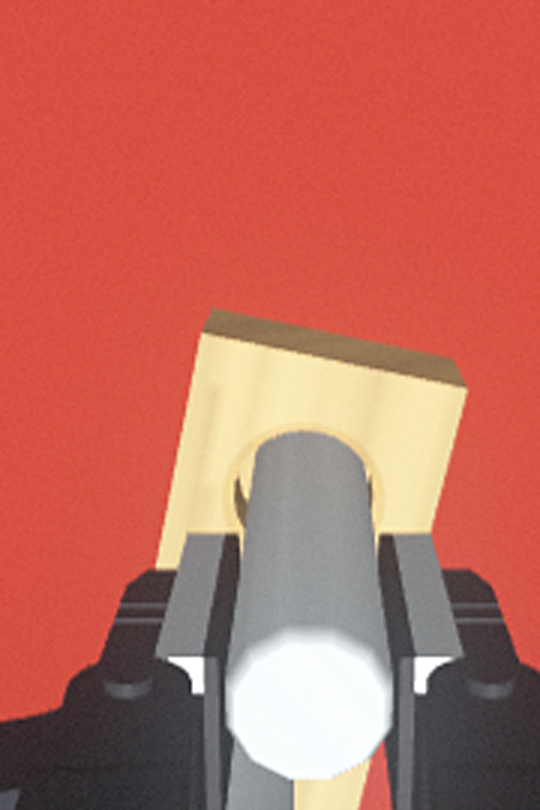

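```bash
python3 -m inch '[0,0,0,0, 0,0,0,0, 0,0,0,0, 0,0,4,0, 0,0,6,0, 0,2,6,0, 0,4.9,2,0, 0,4.9,0,0, 0,4.9,0,0, 0,4.9,0,0, 0,4.9,0,0, 0,4.9,0,0, 0,4.9,0,0, 0,4.9,0,-0.03, 0,4.9,0,-0.03, 0,4.9,0,-0.03, 0,0,0,0, 0,0,0,0]' 60 40
python3 - <<'E'
from h import *
s=manip.sense(); print(s["tcp_pos"],s["force"]); snap("wrist","w11"); snap("side","d11");crop("d11",270,150,350,230,6,"d11c")
E
```

```text
t: 15.22
tcp_pos: [0.4605, 0.2377, 0.2587]
tool_rot: [0.044, 0.999, -0.0, -0.0]
force: [-0.3, 0.8, -0.7]
finger_gap: 0.599
[0.46048522 0.23772835 0.25868098] [-0.33102606  0.77579033 -0.66485731]
```

View pics/w11.png

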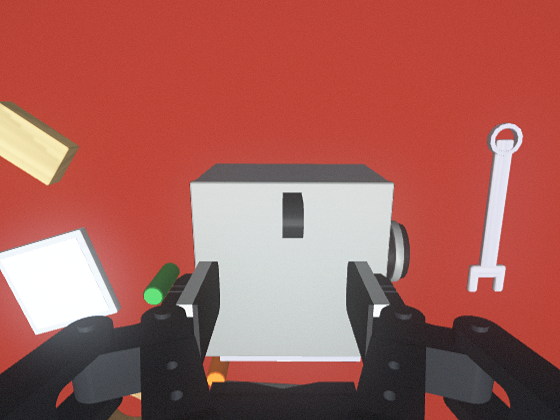

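View pics/d11c.png

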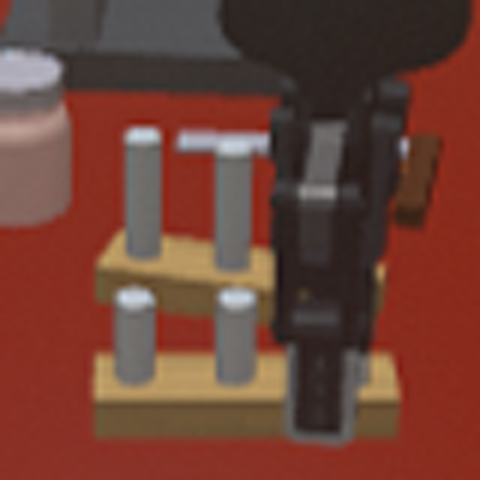

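```bash
python3 - <<'E'
from h import *
p,d,K,W=load("w11"); s=manip.sense()
crop("w11",170,150,420,370,3,"w11c")
snap("scene","s11");crop("s11",160,200,260,280,6,"s11c")
a=R.from_quat([.044,.999,0,0]).as_euler("zyx");print(a)
P=cloud(K,W,d)
for u,v in [(292,215),(240,200),(350,300)]: print(P[v,u])
E
```

```text
[-3.05356146  0.         -3.14159265]
[0.46244066 0.24328119 0.14062029]
[0.45781403 0.20512411 0.10334773]
[0.46634541 0.2624875  0.25163726]
```

View pics/w11c.png

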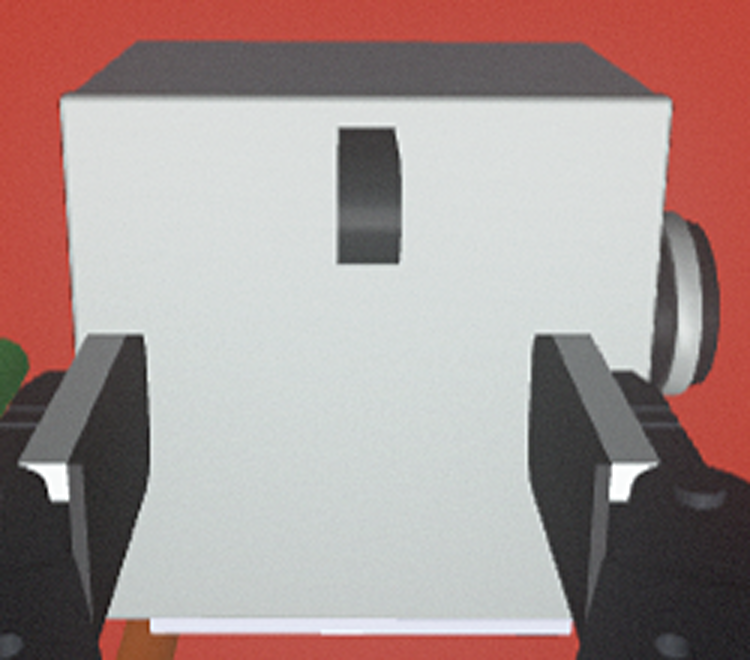

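View pics/s11c.png

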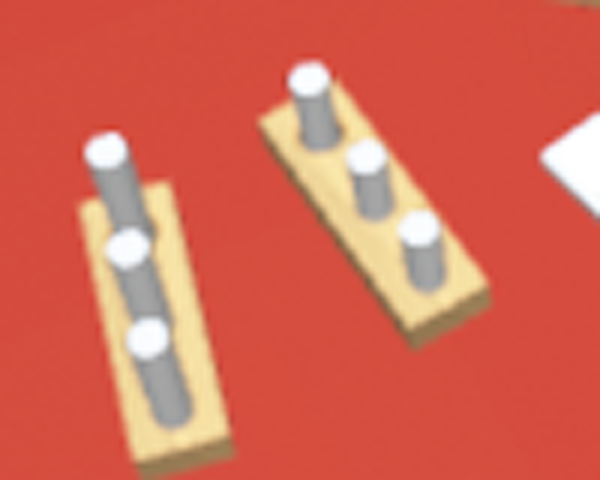

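```bash
python3 - <<'E'
from h import *
p,d,K,W=load("w11")
f=lambda u,v,z:onz(K,W,u/3+170-.33,v/3+150-.33,z).round(4)[:2]
a,b=f(61,96,.104),f(671,98,.104); m=(a+b)/2; e=np.array([(b-a)[1],-(b-a)[0]])/np.linalg.norm(b-a)
print(a,b,m,np.linalg.norm(b-a),e,np.arctan2(e[1],e[0]))
print("far",f(340,618,.104),(f(340,618,.104)-m)@e)
print("tab by edge",m+e*.022,"top at .144",f(368,205,.144),"far extreme .131",f(368,264,.125),"near silh",f(366,127,.128))
print("tab y",f(338,220,.143),f(401,220,.143))
print("hinge",m+e*.152,"box c",m+e*.077)
E
```

```text
[0.4405 0.1698] [0.4543 0.3204] [0.4474 0.2451] 0.1512309492134464 [ 0.99582791 -0.09125116] -0.09137827788175905
far [0.5958 0.2255] 0.14956938455814986
tab by edge [0.46930821 0.24309247] top at .144 [0.4635 0.2433] far extreme .131 [0.4837 0.2421] near silh [0.4497 0.2444]
tab y [0.4667 0.2365] [0.4679 0.2503]
hinge [0.59876584 0.23122982] box c [0.52407875 0.23807366]
```

```bash
python3 -m inch '[0.7,0.55,-4,0, 0,0,-5,0, 0,0,-2.5,0, 0,0,-1.2,0, 0,0,0,0, 0,0,0,0]' 60 40
python3 -m inch '[0,0,0,0, 0,0,0,0, 0,0,0,0, 0,0,0,0, 0,0,0,0]' 0 40
python3 - <<'E'
from h import *
s=manip.sense(); print(s["tcp_pos"],s["force"]); snap("wrist","w12"); snap("side","d12");crop("d12",200,150,400,300,3,"d12c")
E
```

```text
t: 16.12
tcp_pos: [0.4689, 0.2435, 0.1331]
tool_rot: [0.045, 0.999, 0.0, 0.001]
force: [-0.0, 0.3, 0.8]
finger_gap: 0.603
t: 16.75
tcp_pos: [0.4683, 0.2437, 0.1328]
tool_rot: [0.045, 0.999, 0.0, 0.001]
force: [-0.8, -1.6, 5.9]
finger_gap: 0.155
[0.46829487 0.24365457 0.13284225] [-0.80322014 -1.59489875  5.93669616]
```

View pics/w12.png

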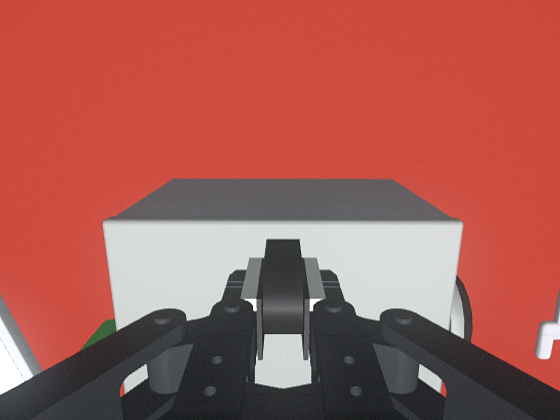

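View pics/d12c.png

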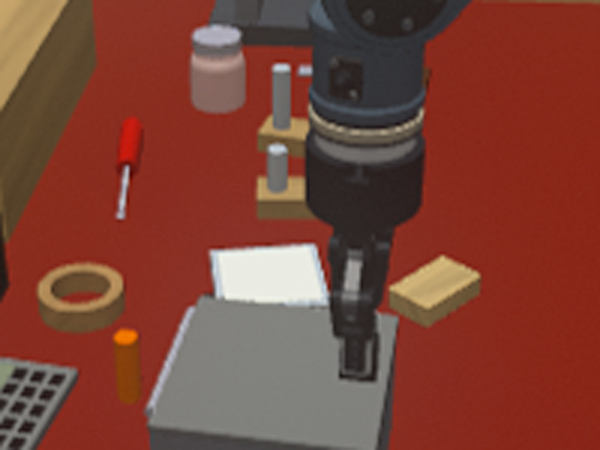

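```bash
python3 - <<'E'
import numpy as np
r=np.hypot(.130,.035);f0=np.arctan2(.035,.13)
t=np.arange(0,17)*0.103
x=-r*np.cos(f0+t);z=r*np.sin(f0+t)
X=np.round((x-x[0])*99.58,2);Y=np.round(-(x-x[0])*9.15,2);Z=np.round((z-z[0])*100,2)
for a,b,c in zip(np.diff(X),np.diff(Y),np.diff(Z)): print(f"{a:.2f},{b:.2f},{c:.2f},0")
E
```

```text
0.43,-0.04,1.32,0
0.56,-0.05,1.27,0
0.68,-0.06,1.20,0
0.81,-0.08,1.12,0
0.92,-0.08,1.04,0
1.01,-0.10,0.93,0
1.11,-0.10,0.83,0
1.19,-0.11,0.71,0
1.25,-0.11,0.58,0
1.31,-0.12,0.45,0
1.34,-0.13,0.31,0
1.37,-0.12,0.17,0
1.38,-0.13,0.03,0
1.38,-0.12,-0.12,0
1.36,-0.13,-0.25,0
1.32,-0.12,-0.40,0
```

```bash
python3 -m inch '[0.43,-0.04,1.32,0, 0.56,-0.05,1.27,0, 0.68,-0.06,1.2,0, 0.81,-0.08,1.12,0, 0,0,0,0]'
python3 -m inch '[0.92,-0.08,1.04,0, 1.01,-0.1,0.93,0, 1.11,-0.1,0.83,0, 1.19,-0.11,0.71,0, 0,0,0,0]'
python3 - <<'E'
from h import *
s=manip.sense(); print(s["tcp_pos"],s["force"]); snap("side","d13")
E
```

```text
t: 17.48
tcp_pos: [0.4935, 0.2413, 0.1824]
tool_rot: [0.045, 0.999, 0.0, 0.001]
force: [0.5, -0.0, -1.7]
finger_gap: 0.154
t: 18.1
tcp_pos: [0.5369, 0.2372, 0.2175]
tool_rot: [0.045, 0.999, 0.0, 0.002]
force: [0.0, 1.9, -0.9]
finger_gap: 0.158
[0.53689584 0.23722234 0.21753895] [ 0.02205432  1.86346692 -0.94505371]
```

View pics/d13.png

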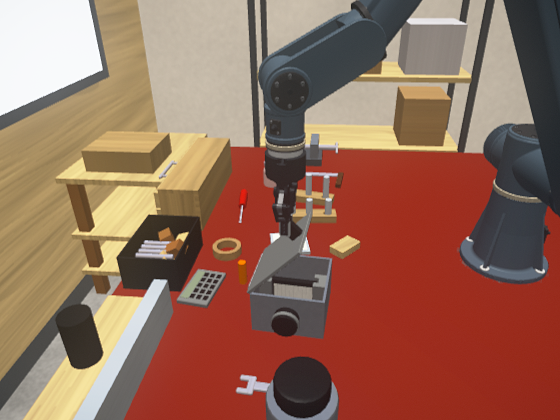

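Cover is lifting with the tab (about 45°, tab in the fingers near pixel 288,225). Continue the arc.

```bash
python3 -m inch '[1.25,-0.11,0.58,0, 1.31,-0.12,0.45,0, 1.34,-0.13,0.31,0, 1.37,-0.12,0.17,0, 0,0,0,0]'
python3 -m inch '[1.38,-0.13,0.03,0, 1.38,-0.12,-0.12,0, 1.36,-0.13,-0.25,0, 1.32,-0.12,-0.4,0, 0,0,0,0]'
python3 - <<'E'
from h import *
s=manip.sense(); print(s["tcp_pos"],s["force"]); snap("side","d14");crop("d14",200,150,380,350,3,"d14c"); snap("wrist","w14")
E
```

```text
t: 18.77
tcp_pos: [0.5888, 0.2324, 0.2316]
tool_rot: [0.045, 0.999, 0.0, 0.001]
force: [-0.9, 3.2, -2.1]
finger_gap: 0.153
t: 19.4
tcp_pos: [0.644, 0.2273, 0.224]
tool_rot: [0.045, 0.999, 0.0, 0.002]
force: [-0.9, 2.2, 0.3]
finger_gap: 0.158
[0.64402817 0.22729152 0.22402909] [-0.88394792  2.24411146  0.31854085]
```

View pics/d14c.png

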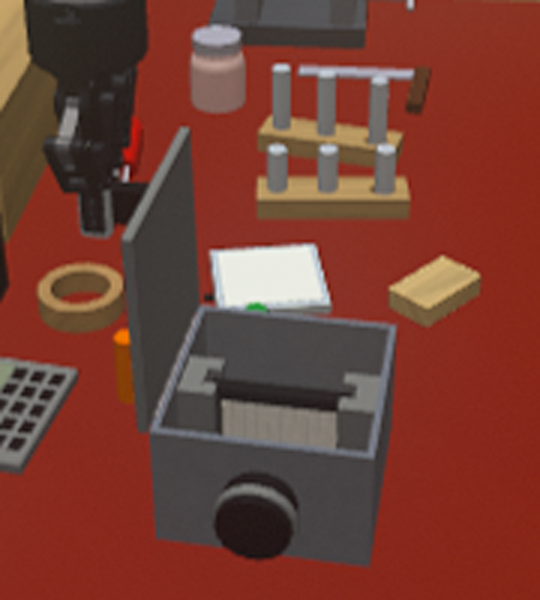

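View pics/w14.png

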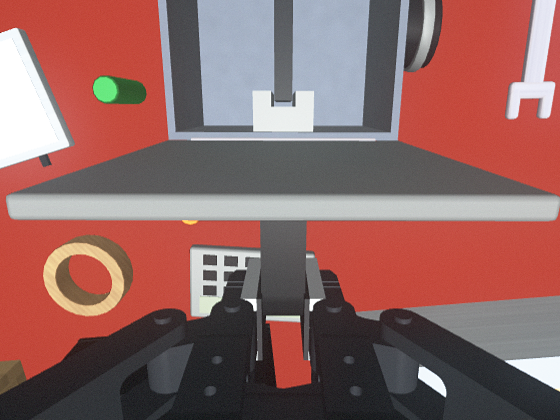

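```bash
python3 -m inch '[0,0,0,0, 0,0,0,0, 0,0,0,0, 0,0,3,0, 0,0,5,0, 0,0,3,0, -3,0.3,0,0, -4,0.4,0,0, -5,0.5,0,0, 0,0,-3,0, 0,0,0,0, 0,0,0,0]' 60 40
python3 - <<'E'
from h import *
s=manip.sense(); print(s["tcp_pos"],s["force"]); snap("side","d15");crop("d15",200,150,380,350,3,"d15c"); snap("wrist","w15");crop("w15",150,80,420,350,3,"w15c")
E
```

```text
t: 21.0
tcp_pos: [0.5232, 0.2395, 0.3047]
tool_rot: [0.045, 0.999, 0.0, 0.001]
force: [-0.4, -0.2, 0.1]
finger_gap: 0.6
[0.52321994 0.23954349 0.30466607] [-0.43169378 -0.21579988  0.12784417]
```

View pics/d15c.png

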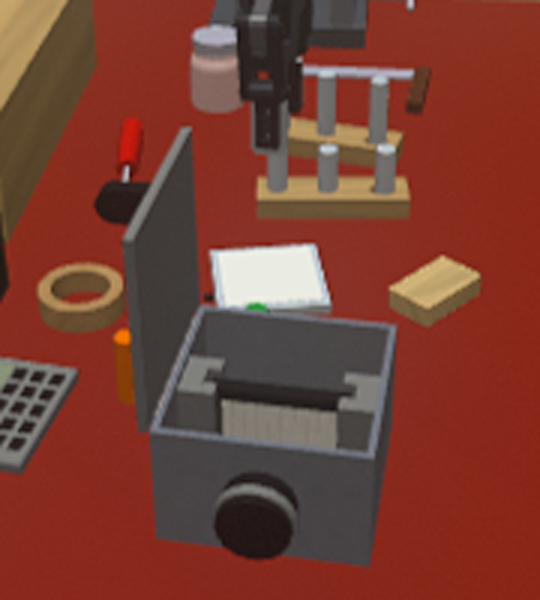

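View pics/w15.png

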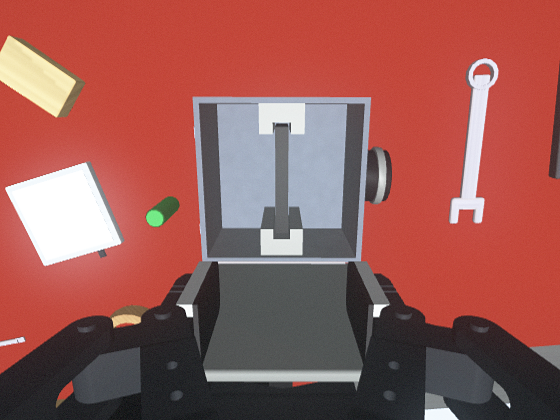

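```bash
python3 - <<'E'
from h import *
p,d,K,W=load("w15"); s=manip.sense(); print(s["tcp_pos"])
a,b=onz(K,W,282,124,.083),onz(K,W,282.5,238,.083); print("cassette",a,b,(a+b)/2,np.linalg.norm(a-b))
print("thick",onz(K,W,275.5,180,.083),onz(K,W,289,180,.083))
c=[onz(K,W,u,v,.096) for u,v in [(194,97),(370,97),(361,261),(202,261)]]; print("rim",np.round(c,4),np.mean(c,0))
q=[onz(K,W,u,v,.012) for u,v in [(6,188),(86,163),(121,241),(46,266)]]; print("panel",np.round(q,4),np.mean(q,0),[np.linalg.norm(q[i]-q[i-1]) for i in range(4)])
P=cloud(K,W,d); print(P[180,282],P[200,60])
E
```

```text
[0.52346975 0.23957601 0.3048814 ]
cassette [0.47114652 0.24347839 0.083     ] [0.57769364 0.23432114 0.083     ] [0.52442008 0.23889977 0.083     ] 0.10693990585112394
thick [0.52073856 0.23297075 0.083     ] [0.52185704 0.24537373 0.083     ]
rim [[0.4421 0.1721 0.096 ]
 [0.4553 0.3189 0.096 ]
 [0.6026 0.3064 0.096 ]
 [0.5892 0.1571 0.096 ]] [0.52227645 0.23863706 0.096     ]
panel [[ 0.5159 -0.0706  0.012 ]
 [ 0.4964  0.0249  0.012 ]
 [ 0.5894  0.0446  0.012 ]
 [ 0.6124 -0.0503  0.012 ]] [ 0.55350701 -0.01286343  0.012     ] [np.float64(0.09862173143765057), np.float64(0.09748070324582432), np.float64(0.09510634486145284), np.float64(0.09770025170275111)]
[0.52135842 0.23893474 0.0825655 ] [ 0.53487186 -0.01395859  0.01191137]
```

View pics/w15c.png

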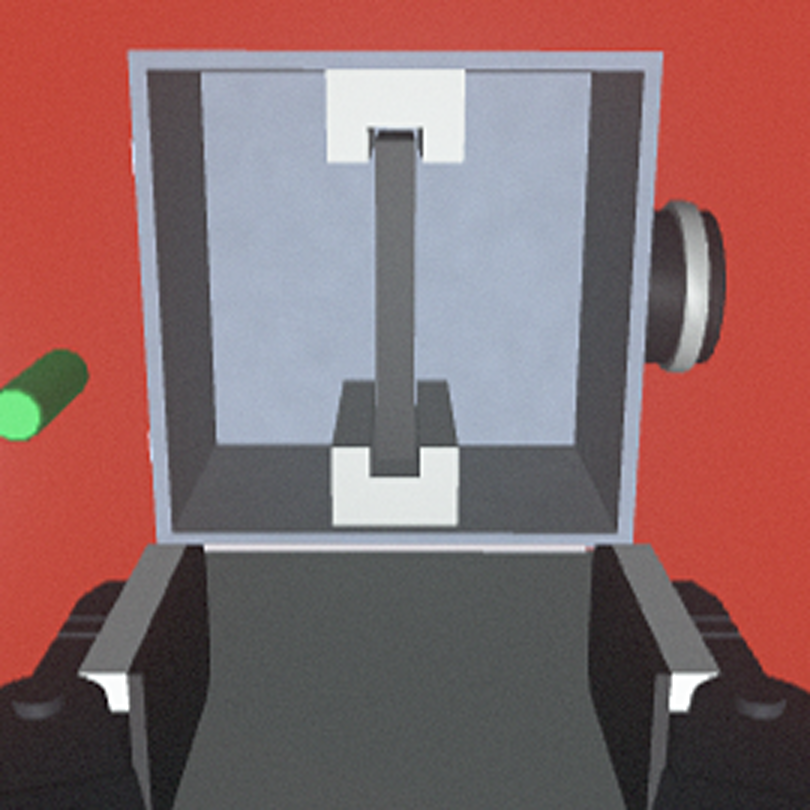

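```bash
python3 -m inch '[0,-0.05,-5,0, 0,0,-5,0, 0,0,-5,0, 0,0,-3.5,0, 0,0,0,0]' 60 40
python3 -m inch '[0,0,-2,0, 0,0,-1.7,0, 0,0,-1.3,0, 0,0,0,0]'
python3 - <<'E'
from h import *
s=manip.sense(); print(s["tcp_pos"],s["force"]); snap("wrist","w16")
E
```

```text
t: 21.72
tcp_pos: [0.5213, 0.2385, 0.1168]
tool_rot: [0.045, 0.999, -0.001, -0.002]
force: [0.7, -0.2, 0.3]
finger_gap: 0.602
t: 22.22
tcp_pos: [0.5219, 0.239, 0.0685]
tool_rot: [0.045, 0.999, -0.0, -0.001]
force: [-0.3, 0.6, -0.1]
finger_gap: 0.6
[0.52186104 0.23896644 0.0684536 ] [-0.335248    0.56184524 -0.0745262 ]
```

View pics/w16.png

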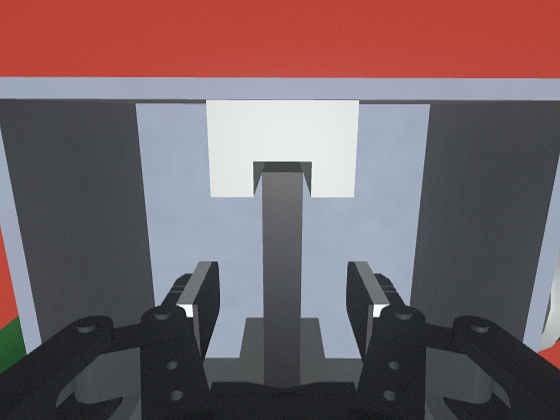

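```bash
python3 -m inch '[0,0,0,0, 0,0,0,0, 0,0,0,0, 0,0,0,0, 0,0,0,0]' 0 50
python3 -m inch '[0,0,1,0, 0,0,2,0, 0,0,3,0, 0,0,4,0, 0,0,4,0, 0,0,2,0, 0,0,0,0, 0,0,0,0]'
python3 - <<'E'
from h import *
s=manip.sense(); print(s["tcp_pos"],s["force"]); snap("wrist","w17"); snap("side","d17");crop("d17",200,100,380,350,3,"d17c")
E
```

```text
t: 22.9
tcp_pos: [0.5226, 0.2392, 0.0696]
tool_rot: [0.045, 0.999, 0.0, 0.001]
force: [0.8, 0.3, 5.1]
finger_gap: 0.129
t: 23.9
tcp_pos: [0.5211, 0.2388, 0.2278]
tool_rot: [0.045, 0.999, -0.0, -0.001]
force: [0.4, -0.0, -1.3]
finger_gap: 0.132
[0.52112206 0.23880436 0.22783665] [ 0.44409676 -0.00746663 -1.34882531]
```

View pics/w17.png

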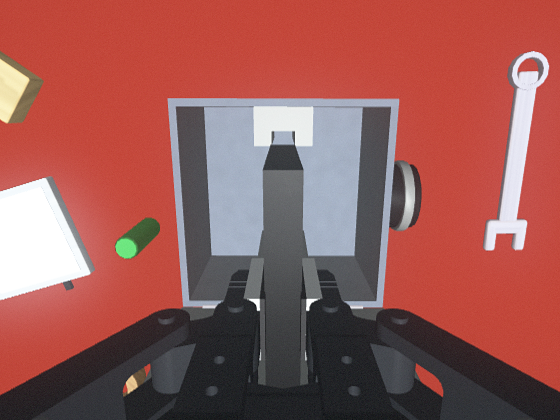

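View pics/d17c.png

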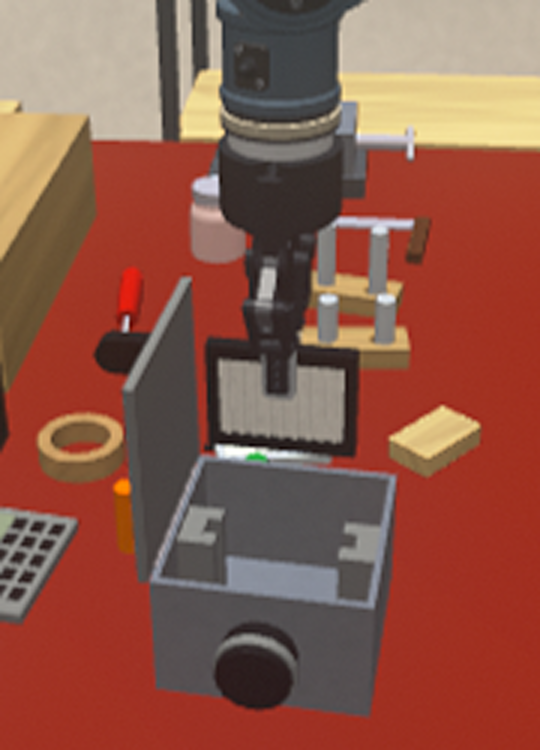

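```bash
python3 -m inch '[0,-2,0,0, 0,-3,0,0, 0,-4,0,0, 0,-4,0,0, 0,-4,0,0, 1,-4,0,0, 1.2,-3,-1,0, 1.0,-1.1,-2,0, 0,0,-2,0, 0,0,-1,0, 0,0,0,0, 0,0,0,0, 0,0,0,0]'
python3 - <<'E'
from h import *
s=manip.sense(); print(s["tcp_pos"],s["force"]); snap("wrist","w18"); snap("side","d18"); snap("scene","s18")
crop("d18",200,60,380,300,3,"d18c")
E
```

```text
t: 25.62
tcp_pos: [0.5546, -0.0119, 0.1697]
tool_rot: [0.045, 0.999, -0.0, 0.001]
force: [-0.1, 0.5, -1.6]
finger_gap: 0.138
[ 0.55458795 -0.01187694  0.1697419 ] [-0.11628187  0.46641491 -1.56123518]
```

View pics/w18.png

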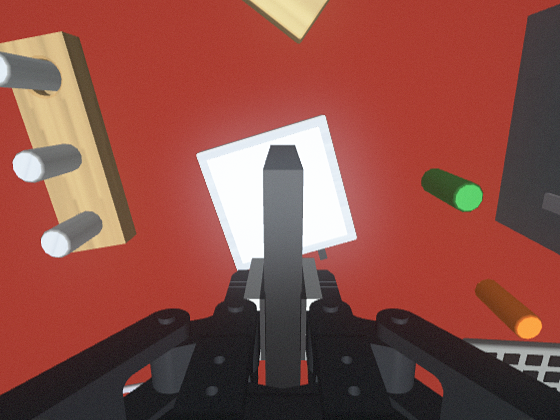

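View pics/d18c.png

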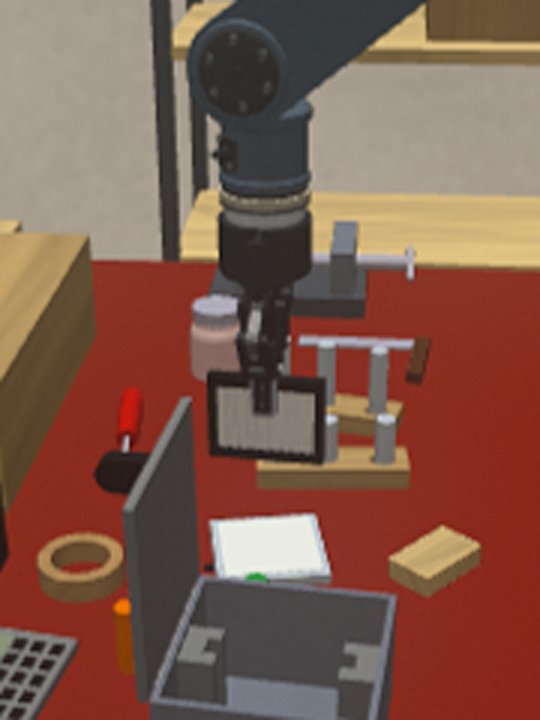

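View pics/s18.png

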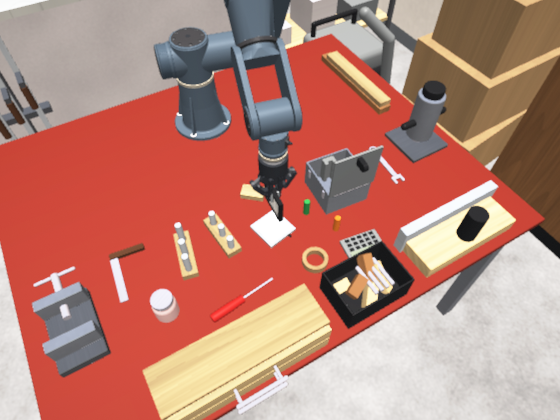

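```bash
python3 - <<'E'
from h import *
p,d,K,W=load("w18"); s=manip.sense(); print(s["tcp_pos"])
a,b=onz(K,W,197,154,.012),onz(K,W,357,238,.012); print("panel w18",(a+b)/2)
zt=.1697+.0134
print("cassette near top end",onz(K,W,282,170,zt),"thick",onz(K,W,264,170,zt),onz(K,W,302,170,zt), "near low end", onz(K,W,282,146,zt-.078))
_,_,K,W=load("scene0"); 
q=[onz(K,W,u,v,.012) for u,v in [(250.5,226.5),(274,210.5),(296,228),(272.5,244.5)]]; print("panel scene",np.mean(q,0))
p,d,K,W=load("d18")
f=lambda u,v:bydepth(K,W,d,int(u/3+200),int(v/3+60))
for u,v in [(214,380),(323,384),(212,454),(322,458),(240,430),(300,440)]: print((u,v),f(u,v).round(4))
E
```

```text
[ 0.55437752 -0.01184451  0.16944723]
panel w18 [ 0.55339474 -0.01463092  0.012     ]
cassette near top end [ 0.50544181 -0.00807846  0.1831    ] thick [ 0.50497796 -0.01328357  0.1831    ] [ 0.50595718 -0.00229517  0.1831    ] near low end [ 0.50613234 -0.00827869  0.1051    ]
panel scene [ 0.55549939 -0.01253914  0.012     ]
(214, 380) [ 0.5976 -0.0073  0.1789]
(323, 384) [0.5063 0.0011 0.181 ]
(212, 454) [ 0.602  -0.0068  0.1066]
(322, 458) [0.5053 0.0009 0.1124]
(240, 430) [ 0.5757 -0.0091  0.1302]
(300, 440) [ 0.5235 -0.0012  0.128 ]
```

```bash
python3 -m inch '[0,-0.1,0,0, 0,0,0,0, 0,0,0,0, 0,0,0,0, 0,0,0,0, 0,0,0,0, 0,0,0,0, 0,0,0,0]'
python3 - <<'E'
from h import *
s=manip.sense(); print(s["t"],s["tcp_pos"],s["qd"].round(3),s["finger_gap"],s["force"])
job.sign_off()
E
```

```text
t: 26.78
tcp_pos: [0.5541, -0.0129, 0.1689]
tool_rot: [0.045, 0.999, 0.0, -0.0]
force: [0.5, -0.2, -0.1]
finger_gap: 0.136
26.775 [ 0.55414344 -0.01294653  0.16892195] [-0.001  0.001  0.001  0.001 -0.     0.001] 0.13570355857593763 [ 0.53105515 -0.17036643 -0.08832513]
the job is handed in; nothing more can be done
```

The job is done and was handed in at t = 26.8 s of the 72 s allowed.

- **Dogs:** The short dog is in the empty hole of the short row and the long dog in the empty hole of the long row. In the later side and scene pictures, both stand level with the fixed dogs of their row.
- **Cover:** It was lifted by its tab to an estimated 1.65 rad (from the arc the gripper followed). It stayed open after release, as the last scene picture shows.
- **Cassette:** It was drawn straight up and is held upright and still. Its lower edge is about 92 mm above the panel top.
- **Last checks:**
  - The arm was at rest.
  - The tool was at (0.554, −0.013), with the cassette's centre measured within about 2 mm of that in x. The panel's centre measured (0.5535 to 0.5555, −0.0125 to −0.0146), depending on camera and view.
  - No bystander looked moved in the last pictures, judged by eye.
- **Disagreement:** The side camera read y 2–8 mm higher than the scene and wrist cameras. I used the wrist camera for the fits, and they went in without trouble.

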